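# Wedge a mount block tight in its clamping fixture

## Task

Take the blue wedge from its white holder, stand it thin end down and loose in the slot between the aluminium block and the fixture's gold-coloured sloped wall, and let go of it. Then tap its head straight down, firmly, until the wedge has pushed the block fully home against the dark fence and is locked tight, standing upright. Do not touch the block with the robot, and leave the other things on the bench where they are.

Things in the scene. Friction and masses are not known exactly. Their poses are not given: they have to be found in the camera images.
- wedge: Loose blue plastic wedge, 0.12 kg, 100 mm tall, 40 mm wide along its y. Origin: centre of its underside (thin end), z up to the flat head (27 x 40 mm, at z = 100). Nose 6 mm thick in x up to z = 8; above, thickness in x grows from 10 mm to 28.9 mm at z = 98 (both faces slope 6 degrees; same either way round). Starts upright in the holder, free above z = 28. Grip across its 40 mm width near z = 80.
- holder: Fixed white plastic holder for the wedge, 76 x 76 mm, 38 mm high, with a pocket (16 mm in x, 43 mm in y) whose floor is 10 mm up. Origin: centre of its underside, below the pocket.
- fixture: Fixed dark clamping fixture. Origin: underside, below the slot's middle (block home); z up. Plate 12 mm thick, x -105 to +45, y -50 to +50 mm. Dark fence at the -x end: face at x = -73.5, top z = 62. Side guides, tops z = 30, keep the block straight. Gold sloped wall at the +x end leans 6 degrees away from the slot: face at x = +3.5 at z = 12, +9.8 at its top z = 72; 80 mm long in y.
- slot (a point): Point (0, 0, 72 mm) of the fixture, same axes: middle of the slot's mouth, level with the tops of block and sloped wall. The slot runs along y, a V 20 mm wide at the mouth, 7 mm at the bottom when the block is home. A tight wedge then has its underside about 18 mm above the bench, or a few mm lower. Per mm that the block stands off the fence, a dropped wedge sits 4.8 mm higher and 0.5 mm to +x.
- home (a point): Point of the fixture at (-38.5, 0, 12 mm) of its frame, axes as the fixture's: where the block's origin is when it is home against the fence.
- block: Loose aluminium block, about 0.65 kg, 70 mm long in x at the foot, 60 wide, 60 tall. Origin: centre of underside, x as the fixture's. -x end upright, facing the fence; +x end slopes 6 degrees (x = +35 at foot, +28.7 at top). Starts 2.5 to 5 mm off the fence; slides to -x when the wedge is pressed with 2 to 10 N; at the fence resistance rises steeply, and about 20 N on the head locks it.
- organiser: Bystander: clear plastic tray with dividers, 170 x 240 x 45 mm. Origin: centre of its underside.
- dispenser: Bystander: tan and black tape dispenser, 190 x 60 x 96 mm tall. Origin: centre of its underside.
- bottle: Bystander: white bottle with red cap, 60 mm across, 130 mm tall. Origin: centre of its underside.
- driver: Bystander: screwdriver with yellow handle lying on the bench, along its x.
Mind the look-alikes: they are no part of the job. Of the things shaped like the wedge, the blue one is meant.

How it is judged:
By the outcome, as a careful person would: the job done as asked, in the order asked, and still so for the second after the job is handed in, with the robot touching nothing.
It also fails if it takes over 48 s, if anything falls off the work surface, if the arm or the gripper's body presses on something with over 40 N, if the wrist force passes 120 N, or if a joint passes its speed limit or range.

## Robot

A 6-joint arm with a two-finger parallel gripper is mounted at the origin on the work surface. World frame = base frame: x ahead of the robot, y to its left, z up, the work surface at z = 0. Lengths are in m, angles in rad, forces in N, time in s.
With the tool pointing down it reaches from about 0.25 to 0.775 m from the base axis. Payload 8.9 kg.
Tool frame: the origin (TCP) lies between the finger pads; the fingertips stand ctrl.tcp_to_tips ahead of it and the grasp point (between the pads) is the TCP (ctrl.tcp_to_tips is the distance from the TCP to the fingertips, in m); z points along the fingers, y is the line along which they close (so a half turn about z gives the same grasp; the last joint's range is limited). The gripper opens to 85 mm and grips with 20 to 120 N. Pads are 22 mm wide; open, the fingers measure 114 mm over their backs; the gripper's body (76 mm by 85 mm) begins 54 mm behind the grasp point. The pads swing forward as they close: fully open they stand 13 mm farther back than shut.
Start: joints at [1.095, 0.291, -0.153, 1.127, 0, 1.431], TCP at [0.173, 0.496, 0.25] pointing down, gripper open.
Joint ranges: [-2.52, 2.52], [-0.91, 1.74], [-1.3, 1.37], [-1.96, 2.02], [-1.52, 1.47], [-3.14, 3.14]. Speed limits (rad/s): [2.22, 2.22, 2.79, 3.14, 3.14, 3.14].

## Interface

Orientations are given as a unit quaternion [x, y, z, w].
In Python, from cell import ctrl gives the robot as it stands. The module is installed in compiled form; this text tells all that it offers.
- The arm moves only by the tool carry_out, never from a script. Its argument "increments" is a list of rows, each an object of numbers: "hand": the closure, from 0 (fully open) to 1 (shut); "x", "y", "z": the shift along the world's x, y, z in mm; "turn": the turn about the world's z in degrees. A call has 1 to 10 rows; each row shifts and turns the commanded pose from where the row before left it; what a row does not reach is not made up. A row lasts 1/10 s, in which the tool goes at most 50 mm and 8.59 degrees, less where a joint would pass 70% of its speed; a pose out of reach is approached as far as the arm can. A call with a gripper value outside its range is refused whole. The fingers move at their own pace and stop on an object; the grip force is fixed at half the most. Time passes only in rows, so rows that do not move let the fingers close. It gives the time, the measured TCP pose, the force, the opening and the grip force at its end, in the units of the state.
- ctrl.state(): the state, without advancing time (a new reading comes with each control period).
- ctrl.grab_frame(name): name is "scene" or "side" or "wrist"; returns (picture, depth): 420x560x3 uint8, blue, green, red; 420x560 float32, m along the optical axis (not along the pixel's ray), 0 where there is no reading.
- ctrl.camera_info(name): a dict with "intrinsics" (3x3 intrinsics, pixels), "cam_to_world" (4x4, takes a point from camera to world coordinates). Camera axes: x right, y up, looking along -z (the intrinsics and any distortion apply to the point x, -y, -z); pixel columns grow to the right and rows downward; lengths in m; the calibration is good to about 2 mm. The wrist camera is an equidistant fisheye: a pixel r from the principal point sees the ray r / f radians off the axis. A picture is of the moment at which its call begins: read the wrist's pose just before it. camera_info takes no time and is no camera call; for the wrist camera it gives the pose at the moment of the call.
- ctrl.finish_job(): hands the job in; it is judged then, once.
The state is a dict: "t": time; "joints": joint angles; "joint_vel": joint speeds; "joint_torque": joint torques, N m; "position": TCP position; "ee_rot": TCP orientation; "contact_force": force on the tool from outside, world axes, zero at the start; "wrist_torque": the same for the moment, N m; "finger_gap": finger opening in m; "grasp_force": force on a finger pad.
Only numpy, scipy, OpenCV 4.12 (cv2) and the standard library are available. Lean on these libraries where they do the work, as an engineer would, in place of code of your own. Each camera call takes 0.05 s, during which the arm holds its last target. There are 200 camera calls.

## Working session

There is one attempt and no reset: what is moved stays moved. The work goes in short steps, Python scripts to look and compute and a tool call to move; the robot and the scene stay as the last step left them, time stands still between calls to the robot, and variables do not carry over. Pictures are saved under pics/ and viewed, at most 10 in all, crops included, and the job is handed in when it is done.

Besides the shell and the picture viewer there is one more tool, called as name(argument=value, ...) on one line, values as JSON. carry_out: Moves the arm, as the interface text tells. Its arguments: {"type":"object","properties":{"increments":{"type":"array","items":{"type":"object","properties":{"hand":{"type":"number"},"x":{"type":"number"},"y":{"type":"number"},"z":{"type":"number"},"turn":{"type":"number"}}}}},"required":["increments"]}

```bash
mkdir -p pics; cat > h.py <<'E'
import numpy as np, cv2
from cell import ctrl
def pts(name,dep,ci=None):
    ci=ci or ctrl.camera_info(name);K=np.array(ci["intrinsics"]);T=np.array(ci["cam_to_world"])
    h,w=dep.shape;u,v=np.meshgrid(np.arange(w),np.arange(h))
    x=(u-K[0,2])/K[0,0];y=(v-K[1,2])/K[1,1]
    P=np.stack([x*dep,-y*dep,-dep],-1)
    return P@T[:3,:3].T+T[:3,3]
E
python3 - <<'E'
from h import *
s=ctrl.state();print({k:np.round(v,3).tolist() for k,v in s.items()},ctrl.tcp_to_tips)
for n in("scene","side"):
    im,d=ctrl.grab_frame(n);ci=ctrl.camera_info(n);print(n,ci)
    np.savez(f"{n}0.npz",im=im,d=d,P=pts(n,d));cv2.imwrite(f"pics/{n}0.png",im)
E
```

```text
{'t': 0.0, 'joints': [1.095, 0.291, -0.154, 1.127, 0.0, 1.432], 'joint_vel': [-0.0, -0.0, -0.001, -0.0, -0.001, -0.0], 'joint_torque': [0.003, -53.715, 33.138, 0.016, -0.0, -0.0], 'position': [0.173, 0.495, 0.25], 'ee_rot': [0.168, 0.986, -0.001, -0.0], 'contact_force': [0.481, 0.904, 0.003], 'wrist_torque': [0.008, -0.03, -0.04], 'grasp_force': 0.0, 'finger_gap': 0.086} 0.019
scene {'intrinsics': array([[525.52658641,   0.        , 277.5308317 ],
       [  0.        , 525.52658641, 205.70636857],
       [  0.        ,   0.        ,   1.        ]]), 'cam_to_world': array([[-0.52975   , -0.68187683,  0.50438966,  1.37185026],
       [ 0.84805995, -0.41699894,  0.32696515,  0.49263473],
       [-0.01262   ,  0.60096246,  0.79917761,  1.24625282],
       [ 0.        ,  0.        ,  0.        ,  1.        ]])}
side {'intrinsics': array([[457.37041753,   0.        , 281.55398363],
       [  0.        , 457.37041753, 204.28525224],
       [  0.        ,   0.        ,   1.        ]]), 'cam_to_world': array([[-0.99698642,  0.05513247, -0.05457552,  0.53526467],
       [-0.07726691, -0.76848471,  0.63518585,  0.96247171],
       [-0.00692109,  0.63748855,  0.77042874,  1.24404952],
       [ 0.        ,  0.        ,  0.        ,  1.        ]])}
```

View pics/scene0.png

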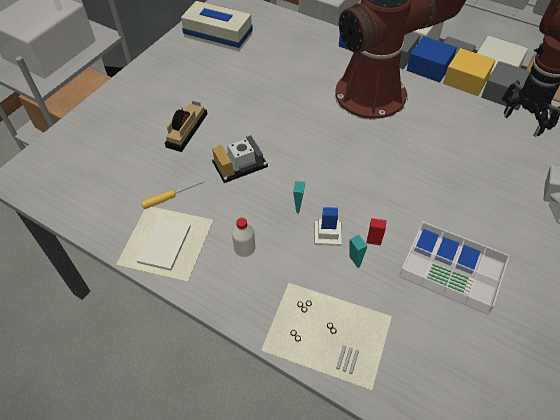

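View pics/side0.png

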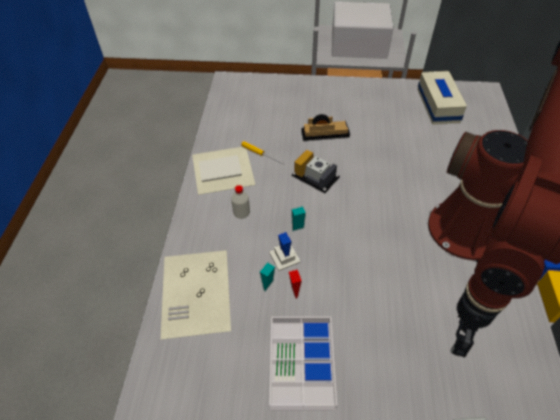

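Scene: blue wedge at (330,218) in the holder (328,233). Fixture is at (240,157), with the gold wall at (222,160) and the fence at (258,150). The teal and red look-alikes stand close to the holder. The side view agrees: wedge (285,243), fixture (317,172).

```bash
python3 - <<'E'
from h import *
for n,rois in(("scene",{"blue":(315,200,345,232),"teal1":(288,175,310,215),"teal2":(345,230,370,268),"red":(364,212,390,246),"gold":(208,140,234,182),"alu":(226,134,262,170),"holder":(308,200,348,250),"fix":(200,125,275,188)}),("side",{"blue":(275,228,297,258),"teal1":(287,203,310,232),"teal2":(255,260,280,295),"red":(285,265,305,300),"gold":(290,148,316,180),"alu":(303,153,340,185),"holder":(268,235,305,272),"fix":(288,148,345,192)})):
    z=np.load(n+"0.npz");im,P=z["im"],z["P"];hsv=cv2.cvtColor(im,cv2.COLOR_BGR2HSV);H,S,V=cv2.split(hsv)
    M={"blue":(H>105)&(H<130)&(S>120),"teal1":(H>75)&(H<100)&(S>100),"teal2":(H>75)&(H<100)&(S>100),"red":((H<8)|(H>172))&(S>130),"gold":(H>12)&(H<30)&(S>100),"alu":(S<60)&(V>110),"holder":(S<40)&(V>190),"fix":(V<75)}
    for k,(a,b,c,d) in rois.items():
        m=np.zeros(H.shape,bool);m[b:d,a:c]=M[k][b:d,a:c];m&=P[...,2]>(-.01 if k not in("alu",) else .03)
        m&=z["d"]>0
        p=P[m]*1000;zt=np.percentile(p[:,2],90);t=p[p[:,2]>zt-8]
        r=cv2.minAreaRect(t[:,:2].astype(np.float32))
        print(n,k,len(p),"ztop",zt.round(),"top mean",t.mean(0).round(),"rect",np.round(r[0]),np.round(r[1]),round(r[2]),"all",np.round(cv2.minAreaRect(p[:,:2].astype(np.float32))[0]))
E
```

```text
scene blue 315 ztop 113.0 top mean [599. 159. 111.] rect [599. 158.] [29. 38.] 29 all [599. 158.]
scene teal1 239 ztop 103.0 top mean [563.  40. 101.] rect [562.  40.] [42. 29.] 23 all [562.  40.]
scene teal2 377 ztop 103.0 top mean [642. 265. 101.] rect [641. 264.] [41. 29.] 62 all [641. 264.]
scene red 387 ztop 103.0 top mean [560. 282. 101.] rect [560. 282.] [32. 39.] 24 all [561. 282.]
scene gold 412 ztop 74.0 top mean [ 558. -233.   72.] rect [ 557. -234.] [86. 31.] 58 all [ 558. -232.]
scene alu 267 ztop 77.0 top mean [ 505. -200.   73.] rect [ 498. -202.] [71. 74.] 60 all [ 494. -201.]
scene holder 317 ztop 41.0 top mean [604. 161.  39.] rect [597. 158.] [49. 54.] 29 all [596. 157.]
scene fix 509 ztop 64.0 top mean [ 483. -184.   66.] rect [ 515. -206.] [ 89. 131.] 59 all [ 512. -202.]
side blue 176 ztop 111.0 top mean [597. 161. 108.] rect [597. 159.] [29. 41.] 30 all [597. 160.]
side teal1 246 ztop 101.0 top mean [561.  43.  99.] rect [562.  41.] [39. 30.] 28 all [562.  41.]
side teal2 247 ztop 101.0 top mean [640. 266.  99.] rect [640. 265.] [43. 29.] 61 all [640. 265.]
side red 204 ztop 101.0 top mean [558. 284.  99.] rect [558. 282.] [27. 42.] 20 all [558. 283.]
side gold 296 ztop 71.0 top mean [ 556. -231.   69.] rect [ 557. -229.] [86. 34.] 59 all [ 557. -267.]
side alu 195 ztop 74.0 top mean [ 504. -199.   71.] rect [ 503. -200.] [63. 68.] 58 all [ 507. -203.]
side holder 117 ztop 39.0 top mean [600. 165.  37.] rect [596. 156.] [46. 47.] 26 all [596. 157.]
side fix 505 ztop 60.0 top mean [ 471. -174.   60.] rect [ 472. -173.] [66. 76.] 3 all [ 509. -167.]
```

carry_out(increments=[{"x": 21,"y": -17,"turn": 2.5,"hand": 0},{"x": 42,"y": -34,"turn": 5,"hand": 0},{"x": 42,"y": -34,"turn": 5,"hand": 0},{"x": 42,"y": -34,"turn": 5,"hand": 0},{"x": 42,"y": -34,"turn": 5,"hand": 0},{"x": 42,"y": -34,"turn": 5,"hand": 0},{"x": 42,"y": -34,"turn": 5,"hand": 0},{"x": 42,"y": -34,"turn": 5,"hand": 0},{"x": 42,"y": -34,"turn": 5,"hand": 0},{"x": 42,"y": -30,"turn": 5,"hand": 0}])

```text
$.increments[0]: bad value
```

carry_out(increments=[{"x": 26,"y": -18,"turn": 1.5,"hand": 0},{"hand": 0},{"hand": 0}])

```text
$.increments[0]: bad value
```

```bash
cat >> h.py <<'E'
def wpts(dep,ci):
    K=np.array(ci["intrinsics"]);T=np.array(ci["cam_to_world"])
    h,w=dep.shape;u,v=np.meshgrid(np.arange(w),np.arange(h))
    x=(u-K[0,2])/K[0,0];y=(v-K[1,2])/K[1,1];r=np.hypot(x,y)+1e-9;k=np.tan(np.minimum(r,1.5))/r
    return np.stack([x*k*dep,-y*k*dep,-dep],-1)@T[:3,:3].T+T[:3,3]
def yaw():
    from scipy.spatial.transform import Rotation as R
    m=R.from_quat(ctrl.state()["ee_rot"]).as_matrix();return np.degrees(np.arctan2(m[1,1],m[0,1])),m[:,2]
def wrist(tag):
    ci=ctrl.camera_info("wrist");im,d=ctrl.grab_frame("wrist");P=wpts(d,ci)
    np.savez(tag+".npz",im=im,d=d,P=P);cv2.imwrite(f"pics/{tag}.png",im);return im,d,P
def rect(m,P,n):
    p=P[m]*1000;r=cv2.minAreaRect(p[:,:2].astype(np.float32));print(n,len(p),"z",np.percentile(p[:,2],[10,50,90]).round(1),"rect",np.round(r[0],1),np.round(r[1],1),round(r[2],1))
E
python3 - <<'E'
from h import *
s=ctrl.state();print(s["t"],np.round(s["position"],4),s["joints"],yaw(),s["contact_force"])
im,d,P=wrist("w1")
H,S,V=cv2.split(cv2.cvtColor(im,cv2.COLOR_BGR2HSV));Z=P[...,2]
near=np.hypot(P[...,0]-.598,P[...,1]-.159)<.06
rect((H>105)&(H<130)&(S>100)&near&(Z>.103)&(Z<.118),P,"head")
rect((S<60)&(V>120)&near&(Z>.033)&(Z<.045),P,"holder")
E
```

```text
0.1 [0.1733 0.4952 0.2498] [ 1.09471147e+00  2.91208305e-01 -1.54029131e-01  1.12677416e+00
 -2.30628174e-05  1.43148932e+00] (np.float64(70.70405635974227), array([-5.36464927e-04, -1.09069939e-03, -9.99999261e-01])) [0.14496056 0.50571307 0.23198051]Traceback (most recent call last):
  File "<stdin>", line 6, in <module>
  File "h.py", line 21, in rect
    p=P[m]*1000;r=cv2.minAreaRect(p[:,:2].astype(np.float32));print(n,len(p),"z",np.percentile(p[:,2],[10,50,90]).round(1),"rect",np.round(r[0],1),np.round(r[1],1),round(r[2],1))
                                                                                 ~~~~~~~~~~~~~^^^^^^^^^^^^^^^^^^^
    return _quantile_unchecked(
        a, q, axis, out, overwrite_input, method, keepdims, weights)
    return _ureduce(a,
                    func=_quantile_ureduce_func,
    ...<5 lines>...
                    overwrite_input=overwrite_input,
                    method=method)
    r = func(a, **kwargs)
    result = _quantile(arr,
                       quantiles=q,
    ...<2 lines>...
                       out=out,
                       weights=wgt)
    slices_having_nans = np.isnan(arr[-1, ...])
                                  ~~~^^^^^^^^^
IndexError: index -1 is out of bounds for axis 0 with size 0
```

View pics/w1.png

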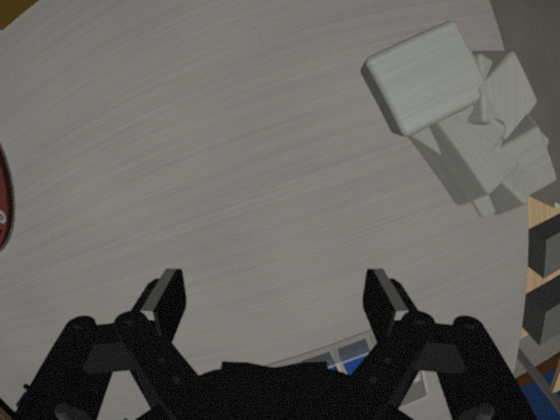

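The moves were refused: probably every key must be given. The picture shows only bench at the start pose, with the fingers at (165,310) and (385,310).

carry_out(increments=[{"x": 21,"y": -17,"z": 0,"turn": 2.5,"hand": 0},{"x": 37,"y": -30,"z": 0,"turn": 5,"hand": 0},{"x": 37,"y": -30,"z": 0,"turn": 5,"hand": 0},{"x": 37,"y": -30,"z": 0,"turn": 5,"hand": 0},{"x": 37,"y": -30,"z": 0,"turn": 5,"hand": 0},{"x": 37,"y": -30,"z": 0,"turn": 5,"hand": 0},{"x": 37,"y": -30,"z": 0,"turn": 5,"hand": 0},{"x": 37,"y": -30,"z": 0,"turn": 5,"hand": 0},{"x": 37,"y": -30,"z": 0,"turn": 5,"hand": 0},{"x": 37,"y": -30,"z": 0,"turn": 5,"hand": 0}])

```text
t: 1.15
position: [0.5287, 0.2069, 0.2502]
ee_rot: [-0.245, 0.969, 0.0, -0.0]
contact_force: [0.7, 0.3, 1.3]
finger_gap: 0.0855
grasp_force: 0.0
```

carry_out(increments=[{"x": 35,"y": -24,"z": 0,"turn": 1,"hand": 0},{"x": 30,"y": -22,"z": 0,"turn": 0,"hand": 0},{"x": 0,"y": 0,"z": 0,"turn": 0,"hand": 0},{"x": 0,"y": 0,"z": 0,"turn": 0,"hand": 0}])

```text
t: 1.55
position: [0.5926, 0.1619, 0.2495]
ee_rot: [-0.251, 0.968, 0.0, -0.001]
contact_force: [-0.6, 0.4, -0.5]
finger_gap: 0.0858
grasp_force: 0.0
```

```bash
python3 - <<'E'
from h import *
s=ctrl.state();print(s["t"],np.round(s["position"],4),np.round(s["joints"],3),yaw(),s["contact_force"])
im,d,P=wrist("w2")
H,S,V=cv2.split(cv2.cvtColor(im,cv2.COLOR_BGR2HSV));Z=P[...,2]
near=np.hypot(P[...,0]-.598,P[...,1]-.159)<.06
rect((H>105)&(H<130)&(S>100)&near&(Z>.103)&(Z<.118),P,"head")
rect((S<60)&(V>100)&near&(Z>.033)&(Z<.045),P,"holder")
E
```

```text
1.55 [0.5926 0.1619 0.2495] [ 0.148  0.465  0.106  1.213  0.    -0.361] (np.float64(119.11559443441662), array([-1.40956385e-03,  2.96487098e-06, -9.99999007e-01])) [-0.60348384  0.40452734 -0.4801113 ]
head 1469 z [108.4 109.5 110.4] rect [597.8 156.5] [28.3 38.8] 28.6
holder 999 z [36.6 37.7 38.7] rect [598.2 156.2] [47. 55.] 29.0
```

View pics/w2.png

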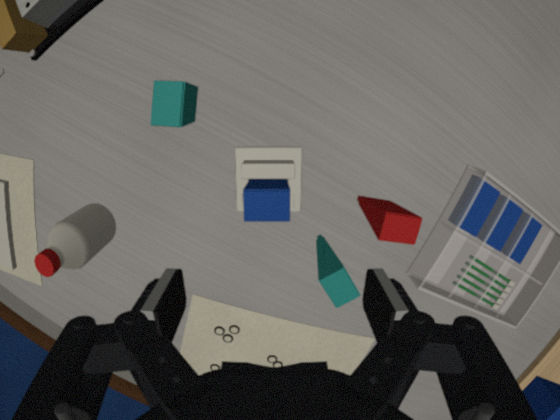

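Wrist view: wedge head at (267,205) in the holder (268,180), with nothing in the fingers' way. The wrist measurement (597.8,156.5) agrees with the fixed cameras.

carry_out(increments=[{"x": 5,"y": -5,"z": -25,"turn": 0,"hand": 0},{"x": 0,"y": 0,"z": -40,"turn": 0,"hand": 0},{"x": 0,"y": 0,"z": -40,"turn": 0,"hand": 0},{"x": 0,"y": 0,"z": -30,"turn": 0,"hand": 0},{"x": 0,"y": 0,"z": -25,"turn": 0,"hand": 0},{"x": 0,"y": 0,"z": 0,"turn": 0,"hand": 0},{"x": 0,"y": 0,"z": 0,"turn": 0,"hand": 1},{"x": 0,"y": 0,"z": 0,"turn": 0,"hand": 1},{"x": 0,"y": 0,"z": 0,"turn": 0,"hand": 1},{"x": 0,"y": 0,"z": 0,"turn": 0,"hand": 1}])

```text
t: 2.6
position: [0.5984, 0.1578, 0.0921]
ee_rot: [-0.252, 0.968, -0.0, 0.001]
contact_force: [-0.6, 0.9, 7.3]
finger_gap: 0.0396
grasp_force: 59.8
```

carry_out(increments=[{"x": 0,"y": 0,"z": 0,"turn": 0,"hand": 1},{"x": 0,"y": 0,"z": 0,"turn": 0,"hand": 1},{"x": 0,"y": 0,"z": 0,"turn": 0,"hand": 1}])

```text
t: 2.9
position: [0.5984, 0.1578, 0.0921]
ee_rot: [-0.252, 0.968, 0.0, 0.001]
contact_force: [-1.9, 0.3, 6.8]
finger_gap: 0.0395
grasp_force: 59.8
```

carry_out(increments=[{"x": 0,"y": 0,"z": 10,"turn": 0,"hand": 1},{"x": 0,"y": 0,"z": 30,"turn": 0,"hand": 1},{"x": 0,"y": 0,"z": 40,"turn": 0,"hand": 1},{"x": 0,"y": 0,"z": 40,"turn": 0,"hand": 1},{"x": 0,"y": 0,"z": 40,"turn": 0,"hand": 1},{"x": 0,"y": 0,"z": 0,"turn": 0,"hand": 1}])

```text
t: 3.5
position: [0.6001, 0.1579, 0.2573]
ee_rot: [-0.252, 0.968, -0.001, 0.005]
contact_force: [1.3, 0.4, -1.0]
finger_gap: 0.0395
grasp_force: 60.7
```

carry_out(increments=[{"x": -2,"y": -16,"z": 0,"turn": -3.5,"hand": 1},{"x": -7,"y": -40,"z": 0,"turn": -6.5,"hand": 1},{"x": -7,"y": -40,"z": 0,"turn": -6.5,"hand": 1},{"x": -7,"y": -40,"z": 0,"turn": -6.5,"hand": 1},{"x": -7,"y": -40,"z": 0,"turn": -6.5,"hand": 1},{"x": -7,"y": -40,"z": 0,"turn": -6.5,"hand": 1},{"x": -7,"y": -40,"z": 0,"turn": -6.5,"hand": 1},{"x": -7,"y": -40,"z": 0,"turn": -6.5,"hand": 1},{"x": -7,"y": -40,"z": 0,"turn": -6.5,"hand": 1},{"x": -7,"y": -40,"z": 0,"turn": -5,"hand": 1}])

```text
t: 4.5
position: [0.5318, -0.22, 0.2507]
ee_rot: [0.272, 0.962, -0.0, 0.0]
contact_force: [0.1, 0.9, -1.2]
finger_gap: 0.0393
grasp_force: 60.7
```

carry_out(increments=[{"x": 0,"y": 0,"z": 0,"turn": 0,"hand": 1},{"x": 0,"y": 0,"z": 0,"turn": 0,"hand": 1}])

```text
t: 4.7
position: [0.532, -0.2192, 0.2504]
ee_rot: [0.27, 0.963, 0.0, -0.0]
contact_force: [0.1, -0.3, -1.3]
finger_gap: 0.0391
grasp_force: 60.9
```

```bash
python3 - <<'E'
from h import *
s=ctrl.state();print(s["t"],np.round(s["position"],4),np.round(s["joints"],3),yaw(),s["contact_force"],s["finger_gap"])
im,d,P=wrist("w3")
H,S,V=cv2.split(cv2.cvtColor(im,cv2.COLOR_BGR2HSV));Z=P[...,2]
near=np.hypot(P[...,0]-.52,P[...,1]+.21)<.12
g=(H>10)&(H<32)&(S>80)&near
rect(g&(Z>.069)&(Z<.078),P,"goldtop")
rect((S<60)&(V>80)&near&(Z>.068)&(Z<.078),P,"alutop")
rect((V<80)&near&(Z>.057)&(Z<.066),P,"fence")
E
```

```text
4.7 [ 0.532  -0.2192  0.2504] [-0.518  0.387 -0.013  1.171  0.     0.03 ] (np.float64(58.622685223408034), array([-1.17135702e-04,  3.22207943e-04, -9.99999941e-01])) [ 0.13995659 -0.29629953 -1.32409597] 0.03913040973413849
goldtop 1567 z [69.9 70.9 71.9] rect [ 556.9 -235.9] [79.5 31.4] 57.5
alutop 4107 z [70.9 71.9 72.8] rect [ 522.8 -216.8] [ 64.5 114.6] 52.8
fence 179 z [60.4 61.4 62.6] rect [ 501.5 -200.7] [ 84.9 100.3] 58.1
```

View pics/w3.png

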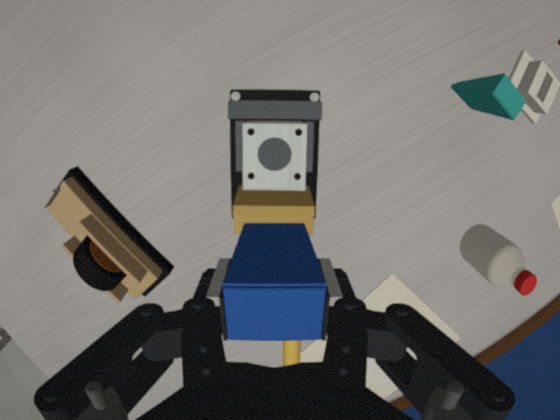

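Wrist view: held wedge (275,280), gold wall (273,208), block (275,155), fence (275,110). The slot lies between (273,190) and the wall.

```bash
python3 - <<'E'
from h import *
z=np.load("w3.npz");im,P=z["im"],z["P"]*1000
H,S,V=cv2.split(cv2.cvtColor(im,cv2.COLOR_BGR2HSV));Z=P[...,2]
vv,uu=np.mgrid[:420,:560]
box=(uu>225)&(uu<325)&(vv>85)&(vv<235)
M={"gold":(H>10)&(H<32)&(S>80)&(Z>68)&(Z<75)&box,"alu":(S<60)&(V>60)&(Z>69)&(Z<76)&box&(vv<200),"fence":(Z>59)&(Z<65)&box&(vv<130)}
for th in (-31.5,-32,-32.5):
    a=np.radians(th);u=np.array([np.cos(a),np.sin(a)]);w=np.array([-u[1],u[0]])
    for k,m in M.items():
        p=P[m];x=p[:,:2]@u;y=p[:,:2]@w
        lo=[];hi=[];c=[]
        for b in np.arange(np.percentile(y,5),np.percentile(y,95)-4,5):
            q=x[(y>=b)&(y<b+5)]
            if len(q)>5: c.append(b+2.5);lo.append(q.min());hi.append(q.max())
        f=lambda e:np.degrees(np.arctan(np.polyfit(c,e,1)[0])).round(2)
        print(th,k,len(p),"z",np.median(p[:,2]).round(1),"x lo",np.median(lo).round(1),f(lo),"hi",np.median(hi).round(1),f(hi),"y",np.percentile(y,[.5,99.5]).round(1),y.mean().round(1))
    t=np.array(ctrl.state()["position"])[:2]*1000;print("tcp",t@u,t@w)
E
```

```text
-31.5 gold 1612 z 70.9 x lo 582.6 0.88 hi 600.3 -4.01 y [ 50.6 129.3] 89.3
-31.5 alu 4123 z 71.9 x lo 504.7 1.46 hi 567.2 0.67 y [ 61.1 120.4] 90.7
-31.5 fence 1769 z 61.7 x lo 482.6 0.95 hi 500.0 3.31 y [ 46.7 135.4] 91.1
tcp 567.8720266050904 92.00763345334316
-32 gold 1612 z 70.9 x lo 581.8 0.37 hi 599.6 -4.53 y [ 55.8 134.4] 94.4
-32 alu 4123 z 71.9 x lo 503.7 0.92 hi 566.3 -0.33 y [ 65.7 124.9] 95.3
-32 fence 1769 z 61.7 x lo 481.6 0.42 hi 499.1 2.83 y [ 51.  139.7] 95.4
tcp 567.0474958989224 96.95968548329127
-32.5 gold 1612 z 70.9 x lo 580.9 -0.05 hi 598.8 -5.43 y [ 60.9 139.7] 99.6
-32.5 alu 4123 z 71.9 x lo 502.7 0.38 hi 565.5 -0.84 y [ 70.2 129.6] 100.0
-32.5 fence 1769 z 61.7 x lo 480.9 -0.1 hi 498.3 2.35 y [ 55.2 144. ] 99.7
tcp 566.1797823305282 101.90435365779521
```

```bash
python3 - <<'E'
from h import *
z=np.load("w3.npz");im,P=z["im"],z["P"]*1000
H,S,V=cv2.split(cv2.cvtColor(im,cv2.COLOR_BGR2HSV));vv,uu=np.mgrid[:420,:560]
a=np.radians(-32.3);u=np.array([np.cos(a),np.sin(a)]);w=np.array([-u[1],u[0]])
m=(H>105)&(H<130)&(S>100)&(uu>215)&(uu<335)&(vv>215)&(vv<340)&(z["d"]>0)
p=P[m];x=p[:,:2]@u;y=p[:,:2]@w;Z=p[:,2]
t=ctrl.state()["position"]*1000;print("tcp",t[:2]@u,t[:2]@w,t[2])
for b in range(165,280,8):
    q=(Z>=b)&(Z<b+8)
    if q.sum()>10: print(b+4,q.sum(),"x",np.percentile(x[q],[2,50,98]).round(1),"y",np.percentile(y[q],[1,99]).round(1))
E
```

```text
tcp 566.5320455458551 99.92739656313685 250.40159892643698
177 110 x [560.8 561.3 561.9] y [ 80.7 116.8]
185 202 x [560.1 560.7 561.3] y [ 80.4 117.3]
193 237 x [559.2 559.9 560.6] y [ 80.  117.5]
201 265 x [558.4 559.1 559.8] y [ 80.  117.4]
209 308 x [557.7 558.3 559. ] y [ 79.9 117.5]
217 342 x [556.8 557.5 558.1] y [ 79.9 117.6]
225 418 x [556.  556.7 557.4] y [ 79.6 117.7]
233 450 x [555.1 555.9 556.7] y [ 79.8 117.6]
241 569 x [554.4 555.2 555.9] y [ 78.9 118.5]
249 639 x [553.6 554.4 555.2] y [ 79.1 118.3]
257 718 x [552.6 553.4 554.4] y [ 79.2 118.3]
265 5974 x [552.4 562.5 578.8] y [ 79.4 118.4]
273 202 x [554.5 565.1 577.1] y [ 77.5 118.7]
```

carry_out(increments=[{"x": 5.6,"y": -4.7,"z": 0,"turn": -0.9,"hand": 1},{"x": 0,"y": 0,"z": -28,"turn": 0,"hand": 1},{"x": 0,"y": 0,"z": -30,"turn": 0,"hand": 1},{"x": 0,"y": 0,"z": -30,"turn": 0,"hand": 1},{"x": 0,"y": 0,"z": 0,"turn": 0,"hand": 1},{"x": 0,"y": 0,"z": 0,"turn": 0,"hand": 1}])

```text
t: 5.35
position: [0.5385, -0.2225, 0.1628]
ee_rot: [0.277, 0.961, 0.0, -0.0]
contact_force: [-0.4, -0.1, -1.1]
finger_gap: 0.0394
grasp_force: 60.9
```

```bash
cat > m.py <<'E'
from h import *
import sys
tag=sys.argv[1]
s=ctrl.state();print(s["t"],yaw()[0],s["contact_force"].round(1))
a=np.radians(-32.3);u=np.array([np.cos(a),np.sin(a)]);w=np.array([-u[1],u[0]])
t=s["position"]*1000;print("tcp",t[:2]@u,t[:2]@w,t[2])
im,d,P=wrist(tag);P=P*1000
H,S,V=cv2.split(cv2.cvtColor(im,cv2.COLOR_BGR2HSV));X=P[...,:2]@u;Y=P[...,:2]@w;Z=P[...,2];ok=(d>0)&(abs(Y-98)<60)&(X>470)&(X<630)
def rep(n,m):
    m=m&ok
    if m.sum()>10: print(n,m.sum(),"z",np.median(Z[m]).round(1),"x",np.percentile(X[m],[.5,50,99.5]).round(1),"y",np.percentile(Y[m],[.5,99.5]).round(1))
bl=(H>105)&(H<130)&(S>100)
for b in range(20,200,10): rep(f"blue{b+5}",bl&(Z>=b)&(Z<b+10))
rep("gold",(H>10)&(H<32)&(S>80)&(Z>68)&(Z<75))
rep("alu",(S<60)&(V>60)&(Z>69)&(Z<76)&(X<575)&(abs(Y-98)<25))
rep("fence",(Z>58)&(Z<65)&(X<502.5)&~bl&(abs(Y-98)<25))
E
python3 m.py w4
```

```text
5.35 57.86577777580341 [-0.4 -0.1 -1.1]
tcp 574.0857417994899 99.65999237314462 162.81506128528252
blue85 33 z 89.0 x [568.8 569.1 571.1] y [ 80.7 115.4]
blue95 263 z 95.0 x [567.5 568.2 568.8] y [ 80.3 118.5]
blue105 295 z 105.2 x [566.5 567.2 568. ] y [ 80.5 118.5]
blue115 337 z 115.0 x [565.4 566.2 566.8] y [ 80.4 118.4]
blue125 400 z 125.2 x [564.4 565.2 565.9] y [ 80.4 118.5]
blue135 472 z 135.2 x [563.4 564.2 565. ] y [ 80.5 118.5]
blue145 577 z 145.1 x [562.4 563.2 564. ] y [ 80.2 118.5]
blue155 732 z 155.1 x [561.4 562.3 563.8] y [ 79.5 119.4]
blue165 841 z 165.0 x [560.1 561.3 562.3] y [ 79.7 119.4]
blue175 2179 z 178.8 x [559.3 560.8 587. ] y [ 79.5 119.9]
blue185 4325 z 180.6 x [560.4 572.5 586.6] y [ 79.9 119.2]
blue195 20 z 195.7 x [561.  562.8 580.9] y [ 48.5 147.6]
gold 921 z 71.0 x [581.3 589.6 603.4] y [ 58.8 137.9]
alu 6633 z 71.9 x [502.8 532.8 565.3] y [ 73.2 122.8]
fence 1987 z 61.6 x [480.9 490.1 502.5] y [ 73.4 122.5]
```

View pics/w4.png

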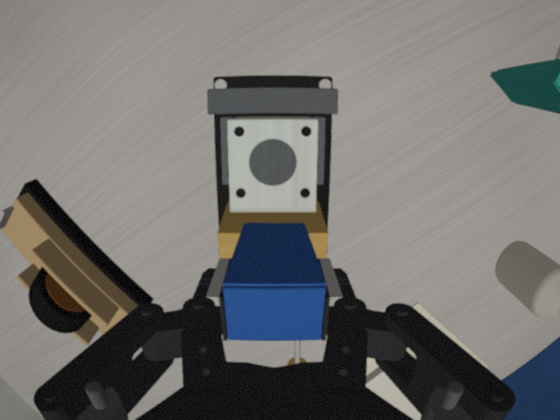

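Nose centred over the mouth (574 against 573.3), y within 1 mm. Lowering into the slot.

carry_out(increments=[{"x": -0.5,"y": -0.5,"z": -8,"turn": 0,"hand": 1},{"x": 0,"y": 0,"z": -8,"turn": 0,"hand": 1},{"x": 0,"y": 0,"z": -8,"turn": 0,"hand": 1},{"x": 0,"y": 0,"z": -8,"turn": 0,"hand": 1},{"x": 0,"y": 0,"z": -3,"turn": 0,"hand": 1},{"x": 0,"y": 0,"z": 0,"turn": 0,"hand": 1}])

```text
t: 6.0
position: [0.5372, -0.2235, 0.1266]
ee_rot: [0.277, 0.961, 0.0, -0.001]
contact_force: [0.8, -0.6, 0.2]
finger_gap: 0.0393
grasp_force: 60.9
```

carry_out(increments=[{"x": 0,"y": 0,"z": -1,"turn": 0,"hand": 1},{"x": 0,"y": 0,"z": -1,"turn": 0,"hand": 1},{"x": 0,"y": 0,"z": 0,"turn": 0,"hand": 1}])

```text
t: 6.3
position: [0.5377, -0.2238, 0.1254]
ee_rot: [0.277, 0.961, -0.0, 0.0]
contact_force: [0.3, -0.4, -1.4]
finger_gap: 0.0395
grasp_force: 60.9
```

carry_out(increments=[{"x": 0,"y": 0,"z": -1,"turn": 0,"hand": 1},{"x": 0,"y": 0,"z": -1,"turn": 0,"hand": 1},{"x": 0,"y": 0,"z": 0,"turn": 0,"hand": 1}])

```text
t: 6.6
position: [0.5375, -0.2237, 0.1232]
ee_rot: [0.277, 0.961, 0.0, -0.0]
contact_force: [0.3, -0.3, -1.1]
finger_gap: 0.0392
grasp_force: 60.9
```

carry_out(increments=[{"x": 0,"y": 0,"z": 0,"turn": 0,"hand": 0},{"x": 0,"y": 0,"z": 0,"turn": 0,"hand": 0},{"x": 0,"y": 0,"z": 0,"turn": 0,"hand": 0},{"x": 0,"y": 0,"z": 0,"turn": 0,"hand": 0},{"x": 0,"y": 0,"z": 20,"turn": 0,"hand": 0},{"x": 0,"y": 0,"z": 40,"turn": 0,"hand": 0},{"x": 0,"y": 0,"z": 40,"turn": 0,"hand": 0},{"x": 0,"y": 0,"z": 20,"turn": 0,"hand": 0},{"x": 0,"y": 0,"z": 0,"turn": 0,"hand": 0}])

```text
t: 7.5
position: [0.5391, -0.2245, 0.2467]
ee_rot: [0.277, 0.961, -0.001, 0.003]
contact_force: [1.0, 0.2, -0.1]
finger_gap: 0.0853
grasp_force: 0.0
```

```bash
python3 m.py w5
```

```text
7.5 57.8070377864872 [ 1.   0.2 -0.1]
tcp 575.6803342615148 98.30036564763851 246.70385397576857
blue85 78 z 82.7 x [564.5 565.2 565.7] y [ 79.6 117. ]
blue95 43 z 94.5 x [562.7 563.9 564.4] y [ 79. 117.]
blue105 65 z 106.0 x [561.7 562.5 563.4] y [ 79.  117.1]
blue115 86 z 116.0 x [560.5 561.3 562.4] y [ 79.  117.1]
blue125 93 z 126.1 x [559.4 560.1 561.3] y [ 79.  117.5]
blue135 1810 z 134.0 x [559.2 572.4 587.8] y [ 79.1 117.5]
gold 858 z 70.7 x [581.4 595.9 611.7] y [ 58.7 137.8]
alu 3616 z 71.9 x [503.1 533.6 566. ] y [ 73.2 122.7]
fence 1022 z 61.7 x [480.6 490.1 498.7] y [ 73.7 122.2]
```

View pics/w5.png

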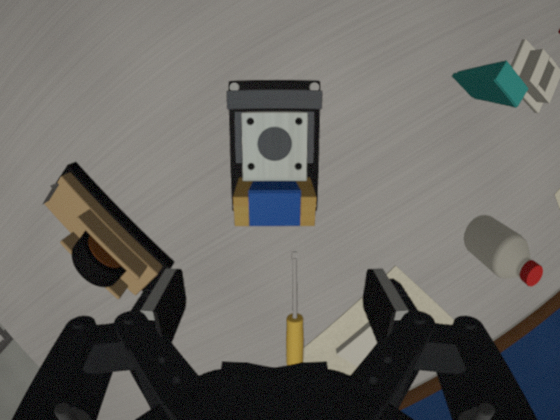

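The released wedge stands upright in the slot at (274,203), head z ≈ 134 (underside ≈ 34), and the block is still about 4 mm off the fence. Next: shut the fingers and tap.

carry_out(increments=[{"x": 0,"y": 0,"z": 0,"turn": 0,"hand": 1},{"x": 0,"y": 0,"z": 0,"turn": 0,"hand": 1},{"x": 0,"y": 0,"z": 0,"turn": 0,"hand": 1},{"x": 0,"y": 0,"z": -20,"turn": 0,"hand": 1},{"x": 0,"y": 0,"z": -25,"turn": 0,"hand": 1},{"x": 0,"y": 0,"z": -20,"turn": 0,"hand": 1},{"x": 0,"y": 0,"z": 0,"turn": 0,"hand": 1},{"x": 0,"y": 0,"z": 0,"turn": 0,"hand": 1},{"x": 0,"y": 0,"z": 0,"turn": 0,"hand": 1}])

```text
t: 8.45
position: [0.5382, -0.224, 0.1794]
ee_rot: [0.277, 0.961, -0.0, 0.001]
contact_force: [-0.0, 0.3, 0.1]
finger_gap: -0.0
grasp_force: 0.0
```

```bash
python3 m.py w6
```

```text
8.45 57.804103564174085 [-0.   0.3  0.1]
tcp 574.6121330335222 98.21705548988058 179.36414427018045
blue75 13 z 79.8 x [564.9 564.9 565.1] y [ 80.  115.6]
blue85 160 z 84.4 x [563.6 564.3 564.9] y [ 78.9 116.9]
blue95 177 z 94.4 x [562.6 563.2 563.9] y [ 79.1 117.2]
blue105 218 z 105.5 x [561.4 562.2 562.7] y [ 79.2 116.9]
blue115 241 z 115.0 x [560.5 561.1 561.9] y [ 79.2 117.3]
blue125 278 z 125.5 x [559.3 560.  560.8] y [ 79.  117.5]
blue135 2761 z 134.0 x [559.2 570.2 586.5] y [ 79.  117.5]
blue165 34 z 166.4 x [563.8 567.6 569.5] y [ 86.  110.2]
gold 1138 z 71.0 x [581.2 595.7 612.1] y [ 58.7 138. ]
alu 5862 z 71.9 x [502.6 532.9 565.5] y [ 73.2 122.8]
fence 1653 z 61.7 x [481.3 489.8 498.7] y [ 73.1 122.8]
```

carry_out(increments=[{"x": -1.7,"y": 1.1,"z": -5,"turn": 0,"hand": 1},{"x": 0,"y": 0,"z": -10,"turn": 0,"hand": 1},{"x": 0,"y": 0,"z": -5,"turn": 0,"hand": 1},{"x": 0,"y": 0,"z": -2,"turn": 0,"hand": 1},{"x": 0,"y": 0,"z": -2,"turn": 0,"hand": 1},{"x": 0,"y": 0,"z": -2,"turn": 0,"hand": 1},{"x": 0,"y": 0,"z": 0,"turn": 0,"hand": 1}])

```text
t: 9.2
position: [0.5359, -0.2226, 0.1523]
ee_rot: [0.277, 0.961, -0.0, 0.0]
contact_force: [1.0, -0.3, -0.1]
finger_gap: 0.0001
grasp_force: 0.0
```

carry_out(increments=[{"x": 0,"y": 0,"z": -2,"turn": 0,"hand": 1},{"x": 0,"y": 0,"z": -2,"turn": 0,"hand": 1},{"x": 0,"y": 0,"z": -2,"turn": 0,"hand": 1}])

```text
t: 9.5
position: [0.5358, -0.2225, 0.1468]
ee_rot: [0.277, 0.961, -0.0, 0.0]
contact_force: [-3.3, 0.9, 7.9]
finger_gap: -0.0001
grasp_force: 3.9
```

carry_out(increments=[{"x": 0,"y": 0,"z": -2,"turn": 0,"hand": 1},{"x": 0,"y": 0,"z": -2,"turn": 0,"hand": 1},{"x": 0,"y": 0,"z": -2,"turn": 0,"hand": 1}])

```text
t: 9.8
position: [0.5355, -0.2223, 0.1408]
ee_rot: [0.277, 0.961, 0.0, -0.0]
contact_force: [-4.3, 2.7, 9.0]
finger_gap: 0.0001
grasp_force: 4.5
```

carry_out(increments=[{"x": 0,"y": 0,"z": -2,"turn": 0,"hand": 1},{"x": 0,"y": 0,"z": -1,"turn": 0,"hand": 1},{"x": 0,"y": 0,"z": 0,"turn": 0,"hand": 1}])

```text
t: 10.1
position: [0.5351, -0.222, 0.1377]
ee_rot: [0.277, 0.961, 0.0, -0.001]
contact_force: [-5.5, 3.3, 9.5]
finger_gap: 0.0002
grasp_force: 4.9
```

carry_out(increments=[{"x": -1,"y": 0.6,"z": 8,"turn": 0,"hand": 1},{"x": 0,"y": 0,"z": 0,"turn": 0,"hand": 1},{"x": 0,"y": 0,"z": -5,"turn": 0,"hand": 1},{"x": 0,"y": 0,"z": -3,"turn": 0,"hand": 1},{"x": 0,"y": 0,"z": -1,"turn": 0,"hand": 1},{"x": 0,"y": 0,"z": -1,"turn": 0,"hand": 1},{"x": 0,"y": 0,"z": 0,"turn": 0,"hand": 1}])

```text
t: 10.8
position: [0.535, -0.2221, 0.1369]
ee_rot: [0.277, 0.961, -0.0, 0.001]
contact_force: [-7.3, 3.7, 23.4]
finger_gap: 0.0001
grasp_force: 11.7
```

carry_out(increments=[{"x": 0,"y": 0,"z": -1,"turn": 0,"hand": 1},{"x": 0,"y": 0,"z": -1,"turn": 0,"hand": 1},{"x": 0,"y": 0,"z": 0,"turn": 0,"hand": 1}])

```text
t: 11.1
position: [0.535, -0.2221, 0.1368]
ee_rot: [0.277, 0.961, -0.0, 0.001]
contact_force: [-12.6, 6.5, 43.2]
finger_gap: 0.0004
grasp_force: 21.4
```

Force rose steeply to 43 N with no further travel, and the head is at about 118 mm (underside ≈ 18), so it should be locked. Backing off to check.

carry_out(increments=[{"x": 0,"y": 0,"z": 10,"turn": 0,"hand": 1},{"x": 0,"y": 0,"z": 30,"turn": 0,"hand": 1},{"x": 0,"y": 0,"z": 40,"turn": 0,"hand": 1},{"x": 0,"y": 0,"z": 30,"turn": 0,"hand": 1},{"x": 0,"y": 0,"z": 0,"turn": 0,"hand": 1},{"x": 0,"y": 0,"z": 0,"turn": 0,"hand": 1},{"x": 0,"y": 0,"z": 0,"turn": 0,"hand": 1}])

```text
t: 11.8
position: [0.5343, -0.2217, 0.2418]
ee_rot: [0.277, 0.961, 0.0, -0.001]
contact_force: [-0.7, -0.6, 0.5]
finger_gap: -0.0002
grasp_force: 0.0
```

```bash
python3 m.py w7
```

```text
11.8 57.79744848113205 [-0.7 -0.6  0.5]
tcp 570.0817649612086 98.10788519179249 241.84133282574243
blue85 46 z 87.0 x [560.1 560.6 562.3] y [ 79.  117.1]
blue95 85 z 97.9 x [559.1 559.5 560.3] y [ 79.5 116.1]
blue105 65 z 105.0 x [558.2 558.6 559.2] y [ 79.7 116.8]
blue115 1674 z 117.6 x [557.5 570.2 585. ] y [ 78.8 117.7]
gold 1338 z 70.8 x [581.5 601.7 612.5] y [ 58.7 137.7]
alu 3748 z 71.9 x [498.8 529.8 562.4] y [ 73.3 122.8]
fence 1022 z 61.6 x [481.1 489.7 498.2] y [ 73.8 122.6]
```

View pics/w7.png

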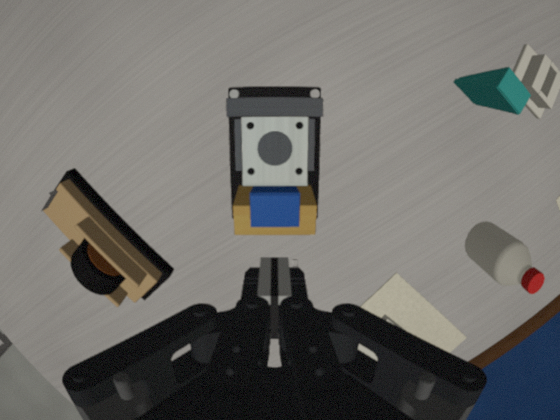

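The block is home: its face at 498.8 meets the fence at 498.2. The wedge head at (275,208) is level at 117.6 mm, and the robot is clear.

```bash
python3 -c "from cell import ctrl; print(ctrl.finish_job())"
```

```text
the job is handed in; nothing more can be done
None
```

Job handed in at about 12 s: the wedge stands upright in the slot with its underside about 18 mm up. It was pressed with about 43 N, and the block measures home against the fence to within about 1 mm; only the wedge was touched.

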